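Collect calibrated thermometers into the carrying tote

TASK

Collect the two finished dial thermometers from the calibrator's sloping catch tray into the carrying tote, one in each lane, whichever goes where. Pass each stem through the window of its blue sprung keeper, press the keeper back with the neck's shoulder and lay the dial flat, face up, on the rubber pad behind the end lip, so that the spring holds it against the lip. Put them in gently, not dropped or rammed, and leave the jar, wrench and meter where they are.

Things in the scene. Friction and masses are not known exactly. Their poses are not given: they have to be found in the camera images.
- thermo_a: steel dial thermometer, 0.22 kg, red pointer. Origin: centre of the underside of the round dial case (diameter 60, 26 high). z out of the white face; -x from dial to stem. Brass neck 28 wide (y), 26 high, flush below, ends at x = -66 in a flat shoulder; from there a stem, diameter 9, axis 13 above the underside, to x = -146. Starts dial up in the tray, stem down the slope.
- thermo_b: steel dial thermometer, 0.22 kg, blue pointer. Origin: centre of the underside of the round dial case (diameter 60, 26 high). z out of the white face; -x from dial to stem. Brass neck 28 wide (y), 26 high, flush below, ends at x = -66 in a flat shoulder; from there a stem, diameter 9, axis 13 above the underside, to x = -146. Starts dial up in the tray, stem down the slope.
- thermo_a_grip (a point): middle of the brass neck of thermo_a, 44 mm from the dial centre towards the stem, 13 above the underside: a good grip (28 wide across y)
- thermo_b_grip (a point): the same point of thermo_b
- thermo_a_tip (a point): tip of the stem of thermo_a (on its axis)
- thermo_b_tip (a point): tip of the stem of thermo_b (on its axis)
- tray: fixed steel catch tray, 220 long, 250 wide. Origin: middle of its sloping floor; x points up the slope (25 degrees) to the calibrator, z normal to the floor. Side walls 16 high, lip 24 high at the low end (x = -110). The machine (200 deep, 280 wide, 150 high) stands behind the high end
- tote: fixed grey open tote 206 x 206, origin under its centre; x from the stem side to the dial side, z up. Floor 6, walls 5 thick, 60 high; end lip (dial side) 62 high, inner face at x = 98. Two lanes, y = +48 (left) and -48 (right), each with a black rubber pad (62 x 50, top 40 high, against the end lip) and a blue keeper; beyond it a clear stem bay down to the floor, to x = -98
- pad_left (a point): on the top of the left lane's rubber pad (40 high) where the dial's centre (underside) finally lies, 30 mm before the end lip; axes as the tote's
- pad_right (a point): the same point for the right lane
- keeper_left_window (a point): on the dial-side face of the left blue sprung keeper, mid-width, 53 above the bench (a seated stem's axis). The keeper: upright plate 6 thick, 36 wide, top 83 high; window 18 wide, open below, closed above 71 high. The stem enters from the dial side; the shoulder bears on the face. At rest the face is 88 from the end lip; neck plus dial are 96 long. Axes as the tote's
- keeper_right_window (a point): the same point on the right lane's keeper
- keeper_left (a joint): travel of the left keeper, 0 = at rest, up to 0.028 m, grows as it is pressed away from the dial side; its spring takes about 3 N to start and 8 N at 20 mm. About 0.008 with a thermometer seated
- keeper_right (a joint): the same for the right keeper
- jar: bystander: closed jar, diameter 56, 85 high; origin under its centre
- wrench: bystander: wrench 160 long, lying on the bench
- meter: bystander: yellow hand meter 120 x 70 x 38 high, lying on the bench; origin under its centre

How it is judged (in metres and radians):
At the end, for the whole second after the job is handed in: One thermometer released at rest in each lane: dial centre within 4 mm along and 8 mm across its place, underside within 4 mm of the pad, face up within 0.1 rad, stem tip more than 60 mm past the keeper's face, each keeper held pressed back by 4 to 14 mm (((x of thermo_a in the frame of pad_left between -0.004 and 0.004 m and y of thermo_a in the frame of pad_left between -0.008 and 0.008 m and z of thermo_a in the frame of pad_left between -0.004 and 0.004 m and angle between each of thermo_a, thermo_b's own z axis and vertical below 0.1 rad and x of thermo_a_tip in the frame of keeper_left_window below -0.06 m and value of joint keeper_left between 0.004 and 0.014 m and linear speed of each of thermo_a, thermo_b below 0.02 m/s and x of thermo_b in the frame of pad_right between -0.004 and 0.004 m and y of thermo_b in the frame of pad_right between -0.008 and 0.008 m and z of thermo_b in the frame of pad_right between -0.004 and 0.004 m and x of thermo_b_tip in the frame of keeper_right_window below -0.06 m and value of joint keeper_right between 0.004 and 0.014 m) or (x of thermo_a in the frame of pad_right between -0.004 and 0.004 m and y of thermo_a in the frame of pad_right between -0.008 and 0.008 m and z of thermo_a in the frame of pad_right between -0.004 and 0.004 m and angle between each of thermo_a, thermo_b's own z axis and vertical below 0.1 rad and x of thermo_a_tip in the frame of keeper_right_window below -0.06 m and value of joint keeper_right between 0.004 and 0.014 m and linear speed of each of thermo_a, thermo_b below 0.02 m/s and x of thermo_b in the frame of pad_left between -0.004 and 0.004 m and y of thermo_b in the frame of pad_left between -0.008 and 0.008 m and z of thermo_b in the frame of pad_left between -0.004 and 0.004 m and x of thermo_b_tip in the frame of keeper_left_window below -0.06 m and value of joint keeper_left between 0.004 and 0.014 m))); the robot touches nothing.
It fails at once if a thermometer is dropped or rammed into the tote or a keeper (contact force above 60 N) (contact force between any of thermo_a, thermo_b and tote above 60 N).
It fails at once if a bystander (jar, wrench, meter) is displaced by more than 30 mm (distance of any of jar, wrench, meter from where it was at the start of the episode above 0.03 m).
It also fails if it takes over 72 s, if anything falls off the work surface, if the arm or the gripper's body presses on something with over 40 N, if the wrist force passes 120 N, or if a joint passes its speed limit or range.

ROBOT

A 6-joint arm with a two-finger parallel gripper is mounted at the origin on the work surface. World frame = base frame: x ahead of the robot, y to its left, z up, the work surface at z = 0. Lengths are in mm, angles in degrees, forces in N, time in s.
With the tool pointing down it reaches from about 300 to 850 mm from the base axis. Payload 4.2 kg.
Tool frame: the origin (TCP) lies midway between the tips of the shut fingers; the grasp point (between the pads) lies env.hold_point_z behind it (env.hold_point_z is the distance from the TCP to the grasp point, in mm); z points along the fingers, y is the line along which they close (so a half turn about z gives the same grasp; the last joint's range is limited). The gripper opens to 91 mm and grips with 3 to 60 N. Pads are 32 mm wide; open, the fingers measure 118 mm over their backs; the gripper's body (76 mm by 178 mm) begins 60 mm behind the grasp point.
Start: joints at [-74.427, 18.312, 89.639, -0, 72.044, -1.146], TCP at [165.417, -550.709, 213.976] pointing down, gripper open.
Joint ranges: [-177.97, 177.97], [-48.28, 115.42], [12.27, 149.76], [-77.06, 257.06], [2.81, 150.46], [-146.56, 146.56]. Speed limits (degrees/s): [147.25, 147.25, 180, 180, 180, 180].

INTERFACE

Orientations are given as [roll, pitch, yaw] about the fixed x, y, z axes, in that order (R = Rz(yaw) Ry(pitch) Rx(roll)).
In Python, from workcell import env, viewer, spotter gives the robot as it stands.
- The arm moves only by the tool apply_moves, never from a script. Its arguments are lists of equal length, an entry for each row: "delta_pos": the shift along the world's x, y, z normalised to -1 to 1, where 1 is 120 mm, a list of three; "rot": the turn, a rotation vector about the world's x, y, z normalised to -1 to 1, where 1 is 1.5 rad, a list of three; "hand": the opening, from 0 (shut) to 1 (fully open). A call has 1 to 10 rows; each row is the pose to reach, as a shift and turn from the pose commanded when the call began; what a row does not reach only later rows make up. A row lasts 1/12 s, in which the tool goes at most 41.7 mm and 7.16 degrees, less where a joint would pass 70% of its speed; a pose out of reach is approached as far as the arm can. A call with a number of a shift or a turn outside -1 to 1 is refused whole. A call with a gripper value outside its range is refused whole. The fingers move at their own pace and stop on an object; "newtons" is the grip in N (left out, the last holds). Time passes only in rows, so rows that repeat a pose let the fingers close. It gives the time, the measured TCP pose, the force, the opening and the grip force at its end, in the units of the state.
- env.state(): the state, without advancing time (a new reading comes with each control period).
- viewer.grab_frame(name): name is "side" or "top" or "wrist"; returns a dict with "pixels" (420x560x3 uint8, red, green, blue), "camera_matrix" (3x3 intrinsics, pixels), "R" (3x3) and "t" (3): a world point X has camera coordinates R X + t; the wrist camera has in their place "mount" (4x4, takes a point from camera to tool coordinates, whose origin is the TCP and whose axes are the flange's). Camera axes: x right, y down, z forward; pixel columns grow to the right and rows downward; lengths in mm; the calibration is good to about 2 mm. A picture is of the moment at which its call begins: read the wrist's pose just before it. There is no depth.
- env.job_done(): hands the job in; it is judged then, once.
Trained networks look in a picture, given as the dict that the camera call returned (one of the last four; its "shot" number tells which), for a name from the list of things; names that differ only in an ending like _2 or _b are one class to them, and where a whole thing is asked for, a point or a joint stands for the part that bears it (a point fixed in the world has none). Each returns a list of dicts, best first, with "score" (0 to 1); they miss things now and then, are a little off and sometimes report something else, mostly with a low value. They report only what shows in the picture. A call takes as long as a camera call.
- spotter.trace(picture, query): "mask" (420x560 bool, what is visible of it) and "box" ([centre column, centre row, width, height] in pixels, round what is visible of it).
- spotter.landmark_of(picture, query): "position" ([column, row] in pixels: a listed point, or the origin of a listed thing).
The state is a dict: "time_s": time; "qpos": joint angles; "qvel": joint speeds; "effort": joint torques, N m; "ee_pos": TCP position; "ee_rot": TCP orientation; "force": force on the tool from outside, world axes, zero at the start; "torque": the same for the moment, N m; "gripper_width": finger opening in mm; "gripper_force": force on a finger pad.
Only numpy, scipy, OpenCV 4.12 (cv2) and the standard library are available. Lean on these libraries where they do the work, as an engineer would, in place of code of your own. Each camera call takes 0.05 s, during which the arm holds its last target. There are 200 camera calls.

## Working session

There is one attempt and no reset: what is moved stays moved. The work goes in short steps, Python scripts to look and compute and a tool call to move; the robot and the scene stay as the last step left them, time stands still between calls to the robot, and variables do not carry over. Pictures are saved under pics/ and viewed, at most 10 in all, crops included, and the job is handed in when it is done.

Besides the shell and the picture viewer there is one more tool, called after "Call:" by a JSON object that holds its "method" and its "body", one argument or row to a line. apply_moves: Moves the arm, as the interface text tells. Its arguments: {"type":"object","properties":{"delta_pos":{"type":"array"},"rot":{"type":"array"},"hand":{"type":"array"},"newtons":{"type":"number"}},"required":["delta_pos","rot","hand"]}

```bash
mkdir -p pics; ls
python3 - <<'E'
from workcell import env, viewer, spotter
import cv2,numpy as np
print(env.state(), env.hold_point_z)
for n in ("top","side"):
    p=viewer.grab_frame(n)
    cv2.imwrite(f"pics/{n}0.png",p["pixels"][:,:,::-1])
    print(n,p["camera_matrix"],p["R"],p["t"])
    for q in ("thermo_a","thermo_a_grip","thermo_a_tip","pad_left","keeper_left_window","tote","tray","jar","wrench","meter"):
        print(q,[(np.round(d["position"],1).tolist(),round(d["score"],2)) for d in spotter.landmark_of(p,q)])
E
```

```text
pics
{'time_s': 0.0, 'qpos': array([-7.44274444e+01,  1.83508047e+01,  8.97046155e+01, -5.80947709e-04,
        7.20424261e+01, -1.14604864e+00]), 'qvel': array([-0.02354591,  0.06420533, -0.03299836, -0.03281675,  0.00939999,
       -0.00755455]), 'effort': array([-1.97730013e-03, -4.12461126e+01, -2.31974316e+01,  7.25388480e-02,
        4.58487484e-02, -1.52128923e-04]), 'ee_pos': array([ 165.27752381, -550.22905297,  213.14078238]), 'ee_rot': array([-1.79902162e+02, -1.40479134e-03,  1.67187826e+01]), 'force': array([0.30561736, 0.02305842, 0.40436938]), 'torque': array([-0.00567985,  0.02030751,  0.02213772]), 'gripper_force': 0.0, 'gripper_width': 91.12375832132967} 18.8
top [[476.98673337   0.         276.18770857]
 [  0.         476.98673337 203.29931175]
 [  0.           0.           1.        ]] [[ 0.02940398 -0.99935547  0.02059235]
 [-0.99595781 -0.03104083 -0.08428819]
 [ 0.08487307 -0.01803071 -0.99622862]] [ -56.61980267  575.06799111 1156.85769247]
thermo_a [([399.3, 188.8], 0.87), ([351.1, 184.6], 0.75)]
thermo_a_grip [([349.1, 205.2], 0.75), ([374.4, 208.7], 0.7)]
t
[... 292 characters left out ...]
       286.25384241]
 [  0.         432.85784158 215.21894785]
 [  0.           0.           1.        ]] [[-0.90425881 -0.42662784  0.01745525]
 [-0.31973024  0.64945668 -0.68991202]
 [ 0.28299925 -0.62943999 -0.72368275]] [533.99829515 269.16617471 840.23779506]
thermo_a [([315.1, 164.9], 0.95), ([332.2, 136.7], 0.61)]
thermo_a_grip [([330.4, 171.5], 0.71)]
thermo_a_tip [([357.6, 197.5], 0.7)]
pad_left [([199.3, 329.9], 0.89), ([228.2, 229.7], 0.43)]
keeper_left_window [([221.9, 339.3], 0.72), ([287.8, 248.0], 0.46), ([228.9, 294.5], 0.33)]
tote [([244.0, 341.6], 0.86)]
tray [([337.3, 160.2], 0.69)]
jar [([228.6, 229.3], 0.76)]
wrench [([284.3, 249.5], 0.77)]
meter [([348.3, 268.2], 0.73)]
```

View pics/top0.png

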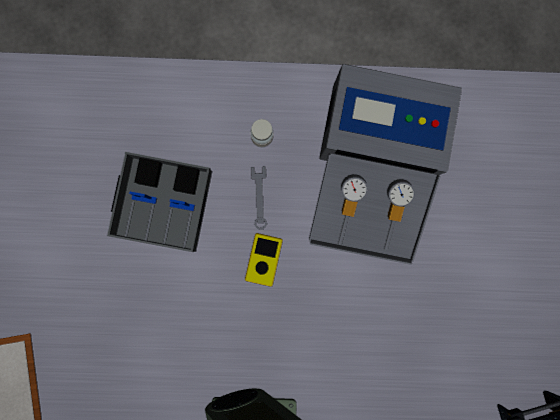

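View pics/side0.png

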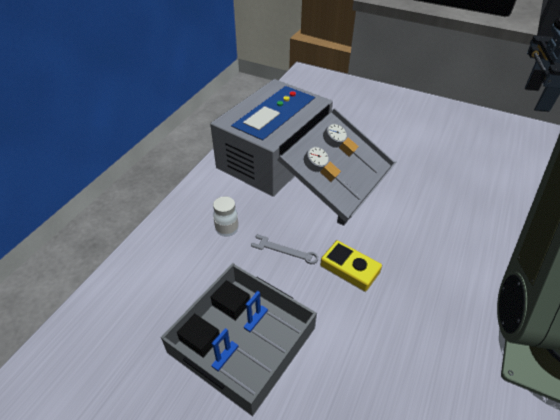

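```bash
cat > h.py <<'E'
from workcell import env, viewer, spotter
import cv2,numpy as np
from scipy.optimize import least_squares
from scipy.spatial.transform import Rotation as Ro
def cam(n):
    """frame with world->camera R,t also for the wrist"""
    s=env.state(); p=viewer.grab_frame(n)
    if n=="wrist":
        T=np.eye(4); T[:3,:3]=Ro.from_euler("xyz",s["ee_rot"],degrees=True).as_matrix(); T[:3,3]=s["ee_pos"]
        M=np.linalg.inv(T@p["mount"]); p["R"],p["t"]=M[:3,:3],M[:3,3]
    return p
def proj(p,X):
    c=np.atleast_2d(X)@np.array(p["R"]).T+p["t"]; u=c@np.array(p["camera_matrix"]).T
    return u[:,:2]/u[:,2:]
def onz(p,uv,z):
    d=np.linalg.solve(p["camera_matrix"],[uv[0],uv[1],1])@p["R"]; c=-np.array(p["R"]).T@p["t"]
    return c+d*(z-c[2])/d[2]
def tri(obs):
    """obs: list of (pic,uv)"""
    f=lambda X:np.concatenate([(proj(p,X)[0]-uv) for p,uv in obs])
    r=least_squares(f,[450,0,30]); return r.x.round(1),np.abs(r.fun).max().round(1)
def marks(p,q): return [(np.round(d["position"],1),round(d["score"],2)) for d in spotter.landmark_of(p,q)]
def save(p,n): cv2.imwrite(f"pics/{n}.png",p["pixels"][:,:,::-1])
def pose2(v,pts):
    x,y,a=v; c,s=np.cos(a),np.sin(a); pts=np.array(pts,float)
    return np.c_[x+c*pts[:,0]-s*pts[:,1],y+s*pts[:,0]+c*pts[:,1],pts[:,2]]
E
python3 - <<'E'
from h import *
t=cam("top");s=cam("side")
# tote rim outer corners (top picture): dial-left, dial-right, stem-right, stem-left
P=[[103,103,62],[103,-103,62],[-103,-103,60],[-103,103,60]]
ut=np.array([[125,153],[211,168],[196,250],[108,235]]); us=np.array([[165,338],[234,266],[316,320],[255,402]])
us=np.roll(us,0,0)
f=lambda v:np.r_[(proj(t,pose2(v,P))-ut).ravel(),(proj(s,pose2(v,P))-us).ravel()]
r=least_squares(f,[450,250,-.2]);print("tote",r.x,np.degrees(r.x[2]),r.fun.round(1))
for n,z in(("jar",0),("wrench",5),("meter",0)): print(n,onz(t,marks(t,n)[0][0],z).round())
for n,a,b in(("a",[353,187],[317,157]),("b",[400,192],[337,132]),("tipa",[341,246],[360,198]),("tipb",[386,249],[378,171]),("lipR",[411,262],[395,161]),("lipL",[310,241],[345,218])):
    print(n,tri([(t,a),(s,b)]))
print(cam("wrist")["mount"])
E
```

```text
tote [ 5.66768963e+02  2.42599043e+02 -1.54177202e-01] -8.833702979253669 [ 0.  -0.4 -1.7  0.4 -3.5  2.9 -1.   2.  -2.7 -0.5  0.2 -3.3  2.8 -7.3
 -1.5  2. ]
jar [750.   2.   0.]
wrench [586.  -1.   5.]
meter [436. -15.   0.]
a (array([ 611.2, -213.7,  113.7]), np.float64(0.5))
b (array([ 601. , -320.1,  123.6]), np.float64(0.9))
tipa (array([ 479.4, -198.7,   41.9]), np.float64(1.5))
tipb (array([ 471.6, -307.4,   49.8]), np.float64(0.1))
lipR (array([ 442.4, -368.4,   49.2]), np.float64(0.0))
lipL (array([ 490.1, -123.2,   36.5]), np.float64(1.8))
[[-1.93004745e-04 -9.65786772e-01 -2.59337374e-01  7.30544954e+01]
 [ 9.99999979e-01 -2.04137489e-04  1.59967164e-05  1.15856688e+00]
 [-6.83898975e-05 -2.59337365e-01  9.65786791e-01 -1.70491866e+02]
 [ 0.00000000e+00  0.00000000e+00  0.00000000e+00  1.00000000e+00]]
```

Call:
{"method": "apply_moves", "body": {
  "delta_pos": [
    [0.78,0.58,0.1],
    [0.78,0.58,0.1],
    [0.78,0.58,0.1],
    [0.78,0.58,0.1],
    [0.78,0.58,0.1],
    [0.78,0.58,0.1]
  ],
  "rot": [
    [0,0,0.446],
    [0,0,0.446],
    [0,0,0.446],
    [0,0,0.446],
    [0,0,0.446],
    [0,0,0.446]
  ],
  "hand": [1,1,1,1,1,1]
}}

```text
time_s: 1.9
ee_pos: [259.8, -480.6, 226.2]
ee_rot: [180.0, 0.0, 55.4]
force: [0.5, -0.3, -0.2]
gripper_width: 91.1
gripper_force: 0.0
```

Call:
{"method": "apply_moves", "body": {
  "delta_pos": [
    [0.78,0.58,0.1],
    [0.78,0.58,0.1],
    [0.78,0.58,0.1],
    [0.78,0.58,0.1],
    [0.78,0.58,0.1],
    [0.78,0.58,0.1]
  ],
  "rot": [
    [0,0,0.446],
    [0,0,0.446],
    [0,0,0.446],
    [0,0,0.446],
    [0,0,0.446],
    [0,0,0.446]
  ],
  "hand": [1,1,1,1,1,1]
}}

```text
time_s: 2.4
ee_pos: [353.3, -410.9, 238.1]
ee_rot: [180.0, 0.0, 93.8]
force: [-0.2, 0.1, -0.4]
gripper_width: 91.2
gripper_force: 0.0
```

Call:
{"method": "apply_moves", "body": {
  "delta_pos": [
    [0.78,0.58,0.1],
    [0.78,0.58,0.1],
    [0.78,0.58,0.1],
    [0.78,0.58,0.1],
    [0.78,0.58,0.1],
    [0.78,0.58,0.1]
  ],
  "rot": [
    [0,0,0.446],
    [0,0,0.446],
    [0,0,0.446],
    [0,0,0.446],
    [0,0,0.446],
    [0,0,0.446]
  ],
  "hand": [1,1,1,1,1,1]
}}

```text
time_s: 2.9
ee_pos: [446.9, -341.3, 249.9]
ee_rot: [-180.0, -0.0, 132.1]
force: [-0.3, 0.5, -0.1]
gripper_width: 90.9
gripper_force: 0.0
```

Call:
{"method": "apply_moves", "body": {
  "delta_pos": [
    [0.78,0.58,0.1],
    [0.78,0.58,0.1],
    [0.78,0.58,0.1],
    [0.78,0.58,0.1],
    [0.78,0.58,0.1],
    [0.78,0.58,0.1],
    [0.78,0.58,0.1]
  ],
  "rot": [
    [0,0,0.446],
    [0,0,0.446],
    [0,0,0.446],
    [0,0,0.446],
    [0,0,0.446],
    [0,0,0.446],
    [0,0,0.446]
  ],
  "hand": [0.7,0.7,0.7,0.7,0.7,0.7,0.7]
}}

```text
time_s: 3.48
ee_pos: [540.0, -272.0, 261.8]
ee_rot: [180.0, -0.0, 170.1]
force: [-1.0, -0.7, -0.2]
gripper_width: 63.9
gripper_force: 0.0
```

Run:
```python
from h import *
w=cam("wrist"); save(w,"w1")
for q in ("thermo_a","thermo_a_grip","thermo_a_tip","tray"): print(q,marks(w,q))
print(env.state()["qpos"].round(), "reproj a,b,tipa,tipb,lipR,lipL")
print(proj(w,[[611,-214,114],[601,-320,124],[479,-199,42],[472,-307,50],[442,-368,49],[490,-123,37]]).round())
```

```text
thermo_a [(array([247.8, 264.9]), 0.97), (array([341.6, 250.5]), 0.95), (array([488.5, 178. ]), 0.5)]
thermo_a_grip [(array([341.8, 211. ]), 0.68), (array([294.2, 215.6]), 0.46)]
thermo_a_tip [(array([337.4, 126.9]), 0.93)]
tray [(array([294.7, 215.2]), 0.66)]
[ -28.   20.   81.    0.   80. -108.] reproj a,b,tipa,tipb,lipR,lipL
[[350. 252.]
 [249. 264.]
 [337. 123.]
 [245. 133.]
 [187. 116.]
 [402. 121.]]
```

View pics/w1.png

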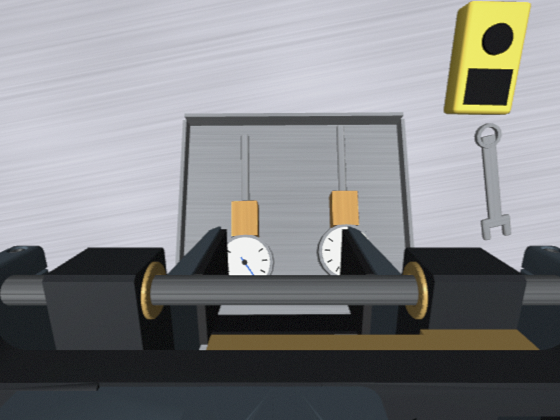

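```bash
cat > fit.py <<'E'
from h import *
w=cam("wrist");t=cam("top");s=cam("side")
obs={"a":[((0,0,26),w,(341,250)),((-66,0,26),w,(344.5,191.5)),((-146,0,13),w,(340,126.5)),((0,0,26),t,(353.5,187)),((-146,0,13),t,(341,247)),((0,0,26),s,(317.5,157)),((-146,0,13),s,(360,199))],
"b":[((0,0,26),w,(244.5,262)),((-66,0,26),w,(244.5,201)),((-146,0,13),w,(246,135)),((0,0,26),t,(400.5,192)),((-146,0,13),t,(386,250)),((0,0,26),s,(337.5,132.5)),((-146,0,13),s,(377,172))],
"tray":[((-110,125,24),w,(404,115)),((-110,-125,24),w,(184,115)),((-110,-125,24),t,(411,262)),((-110,125,24),t,(310,241)),((-110,-125,24),s,(395,161)),((-110,125,24),s,(344,218))]}
def res(v,full=False):
    T=Ro.from_euler("zy",[v[3],-np.radians(25)]) if False else Ro.from_euler("ZY",[v[3],-np.radians(25)])
    out=[]
    for k,o in obs.items():
        for X,p,uv in o:
            X=np.array(X,float)
            if k!="tray":
                u,vv,psi=v[4:7] if k=="a" else v[7:10]
                X=Ro.from_rotvec([0,0,psi]).apply(X)+[u,vv,0]
            W=T.apply(X)+v[:3]
            wt=(.5 if k=="tray" else 1.)
            out.append(wt*(proj(p,W)[0]-uv))
    return np.array(out).ravel()
r=least_squares(res,[540,-260,75,-.2,40,50,0,40,-50,0],x_scale=[10,10,10,.1,10,10,.1,10,10,.1],loss="soft_l1")
v=r.x;print(v.round(2),"yaw",np.degrees(v[3]).round(1));print(res(v).reshape(-1,2).round(1).tolist())
T=Ro.from_euler("ZY",[v[3],-np.radians(25)])
for k,i in(("a",4),("b",7)):
    R=T*Ro.from_rotvec([0,0,v[i+2]])
    o=T.apply([v[i],v[i+1],0])+v[:3]
    print(k,"origin",o.round(1),"TCP grasp target (x-44,z5)",(o+R.apply([-44,0,5])).round(1),"axes x",R.apply([1,0,0]).round(3))
    # tool: y axis along -thermo y, x along -thermo x, z down normal
    Rt=R*Ro.from_euler("xyz",[180,0,180],degrees=True)
    cur=Ro.from_euler("xyz",env.state()["ee_rot"],degrees=True)
    print("tool rpy",Rt.as_euler("xyz",degrees=True).round(2),"rotvec norm",((Rt*cur.inv()).as_rotvec()/1.5).round(4))
E
python3 fit.py
```

```text
[ 5.7049e+02 -2.6630e+02  7.1000e+01 -1.8000e-01  4.4090e+01  5.3640e+01
  0.0000e+00  5.5990e+01 -5.3560e+01  3.0000e-02] yaw -10.2
[[5.1, 0.6], [-0.5, -1.5], [-0.3, 0.1], [1.7, 1.7], [-1.2, -4.2], [0.8, -0.7], [-0.5, -0.2], [0.3, -0.4], [0.1, -0.6], [-0.4, 0.8], [1.6, 1.5], [-0.4, -2.2], [-0.5, -0.1], [-0.5, 0.0], [-0.2, 0.5], [1.2, 0.2], [0.1, 0.4], [0.1, 0.2], [0.4, 0.4], [2.8, -1.0]]
a origin [ 619.3 -220.6   89.6] TCP grasp target (x-44,z5) [ 578.  -213.3   75.6] axes x [ 0.893 -0.157  0.423]
tool rpy [-179.9    25.    170.03] rotvec norm [-5.160e-02 -2.862e-01  1.000e-04]
b origin [ 610.9 -328.    94.7] TCP grasp target (x-44,z5) [ 569.4 -321.8   80.6] axes x [ 0.897 -0.133  0.422]
tool rpy [-179.24   24.99  171.58] rotvec norm [-0.0551 -0.2856  0.0162]
```

Call:
{"method": "apply_moves", "body": {
  "delta_pos": [
    [0.04,0.535,-0.94],
    [0.04,0.535,-0.94],
    [0.04,0.535,-0.94],
    [0.04,0.535,-0.94],
    [0.04,0.535,-0.94],
    [0.04,0.535,-0.94]
  ],
  "rot": [
    [-0.0516,-0.2862,0],
    [-0.0516,-0.2862,0],
    [-0.0516,-0.2862,0],
    [-0.0516,-0.2862,0],
    [-0.0516,-0.2862,0],
    [-0.0516,-0.2862,0]
  ],
  "hand": [0.7,0.7,0.7,0.7,0.7,0.7]
}}

```text
time_s: 4.38
ee_pos: [537.7, -204.3, 143.7]
ee_rot: [179.9, 24.3, 170.0]
force: [-0.8, 0.4, -1.6]
gripper_width: 64.1
gripper_force: 0.0
```

Run:
```python
from h import *
w=cam("wrist"); save(w,"w2"); print(env.state()["ee_pos"],env.state()["qpos"].round())
R=Ro.from_euler("ZY",[-.18,-np.radians(25)]); o=np.array([619.3,-220.6,89.6])
print(proj(w,R.apply([[0,0,26],[-66,14,26],[-66,-14,26],[-146,0,13],[-29,14,26],[-29,-14,26]])+o).round(1).tolist())
```

```text
[ 541.71859518 -206.65944035  147.25011783] [ -26.   12.  114.   13.   31. -116.]
[[282.8, 289.2], [302.2, 207.5], [264.1, 207.4], [283.6, 93.8], [301.3, 254.6], [264.6, 254.5]]
```

View pics/w2.png

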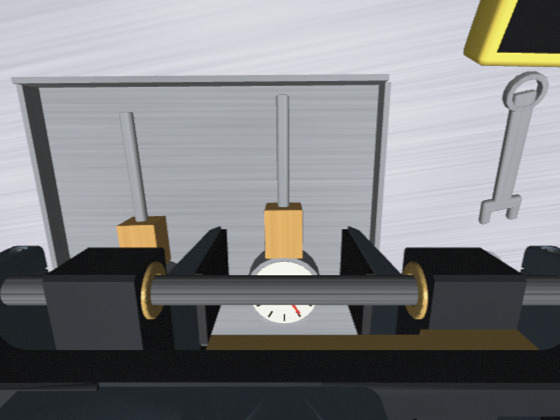

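Call:
{"method": "apply_moves", "body": {
  "delta_pos": [
    [0.14,-0.023,-0.306],
    [0.208,-0.034,-0.459],
    [0.25,-0.041,-0.55],
    [0.277,-0.046,-0.61],
    [0.277,-0.046,-0.61],
    [0.277,-0.046,-0.61]
  ],
  "rot": [
    [0,0,0],
    [0,0,0],
    [0,0,0],
    [0,0,0],
    [0,0,0],
    [0,0,0]
  ],
  "hand": [0.7,0.7,0.7,0.7,0.7,0.7]
}}

```text
time_s: 4.93
ee_pos: [579.6, -214.6, 77.3]
ee_rot: [-179.9, 25.1, 170.1]
force: [-1.2, -0.6, 0.4]
gripper_width: 63.9
gripper_force: 0.0
```

Call:
{"method": "apply_moves", "body": {
  "delta_pos": [
    [0,0,0],
    [0,0,0],
    [0,0,0],
    [0,0,0],
    [0,0,0],
    [0,0,0],
    [0,0,0],
    [0,0,0]
  ],
  "rot": [
    [0,0,0],
    [0,0,0],
    [0,0,0],
    [0,0,0],
    [0,0,0],
    [0,0,0],
    [0,0,0],
    [0,0,0]
  ],
  "hand": [0.2,0.2,0.2,0.2,0.2,0.2,0.2,0.2],
  "newtons": 30
}}

```text
time_s: 5.6
ee_pos: [577.7, -213.5, 76.1]
ee_rot: [-179.9, 25.0, 170.1]
force: [-1.5, 1.3, 2.2]
gripper_width: 27.9
gripper_force: 30.0
```

Call:
{"method": "apply_moves", "body": {
  "delta_pos": [
    [-0.02,0,0.3],
    [-0.05,0,0.7],
    [-0.08,0,0.95],
    [-0.08,0,0.95],
    [-0.08,0,0.95]
  ],
  "rot": [
    [0,0,0],
    [0,0,0],
    [0,0,0],
    [0,0,0],
    [0,0,0]
  ],
  "hand": [0.2,0.2,0.2,0.2,0.2]
}}

```text
time_s: 6.02
ee_pos: [569.0, -214.1, 192.4]
ee_rot: [-179.8, 25.2, 170.1]
force: [-0.2, -0.4, -2.5]
gripper_width: 27.7
gripper_force: 30.0
```

Call:
{"method": "apply_moves", "body": {
  "delta_pos": [
    [-0.08,0.86,0.1],
    [-0.08,0.86,0.1],
    [-0.08,0.86,0.1],
    [-0.08,0.86,0.1]
  ],
  "rot": [
    [0,0,0],
    [0,0,0],
    [0,0,0],
    [0,0,0]
  ],
  "hand": [0.2,0.2,0.2,0.2]
}}

```text
time_s: 6.35
ee_pos: [556.4, -106.5, 199.4]
ee_rot: [-180.0, 24.7, 170.3]
force: [0.3, -0.0, -2.0]
gripper_width: 27.6
gripper_force: 30.0
```

Call:
{"method": "apply_moves", "body": {
  "delta_pos": [
    [-0.08,0.86,0.1],
    [-0.08,0.86,0.1],
    [-0.08,0.86,0.1],
    [-0.08,0.86,0.1]
  ],
  "rot": [
    [0,0,0],
    [0,0,0],
    [0,0,0],
    [0,0,0]
  ],
  "hand": [0.2,0.2,0.2,0.2]
}}

```text
time_s: 6.68
ee_pos: [548.0, -4.2, 212.1]
ee_rot: [-179.9, 24.8, 170.3]
force: [-0.8, -0.3, -1.3]
gripper_width: 27.7
gripper_force: 30.0
```

Call:
{"method": "apply_moves", "body": {
  "delta_pos": [
    [-0.08,0.86,0.1],
    [-0.08,0.86,0.1],
    [-0.08,0.86,0.1],
    [-0.08,0.86,0.1]
  ],
  "rot": [
    [0,0,0],
    [0,0,0],
    [0,0,0],
    [0,0,0]
  ],
  "hand": [0.2,0.2,0.2,0.2]
}}

```text
time_s: 7.02
ee_pos: [539.3, 98.8, 224.5]
ee_rot: [-179.9, 24.9, 170.3]
force: [-0.0, -0.1, -1.4]
gripper_width: 27.8
gripper_force: 30.0
```

Call:
{"method": "apply_moves", "body": {
  "delta_pos": [
    [-0.08,0.86,0.1],
    [-0.08,0.86,0.1],
    [-0.08,0.86,0.1],
    [-0.08,0.86,0.1],
    [-0.08,0.86,0.1],
    [-0.08,0.86,0.1]
  ],
  "rot": [
    [0,0,0.014],
    [0,0,0.014],
    [0,0,0.014],
    [0,0,0.014],
    [0,0,0.014],
    [0,0,0.014]
  ],
  "hand": [0.2,0.2,0.2,0.2,0.2,0.2]
}}

```text
time_s: 7.52
ee_pos: [529.4, 197.6, 236.2]
ee_rot: [-179.7, 24.8, 171.3]
force: [0.7, -0.7, -1.3]
gripper_width: 27.8
gripper_force: 30.0
```

Run:
```python
from h import *
w=cam("wrist"); save(w,"w3"); print(env.state()["ee_pos"],env.state()["qpos"].round())
for q in ("pad_left","keeper_left_window","tote","thermo_a_tip"): print(q,marks(w,q))
P=pose2([566.8,242.6,-.154],[[103,103,62],[103,-103,62],[-103,-103,60],[-103,103,60],[10,48,53],[10,-48,53],[68,48,40]])
print(proj(w,P).round().tolist())
```

```text
[529.51434152 197.41983426 236.54521041] [ 28.   7. 106. -20.  48. -42.]
pad_left [(array([365.6, 194. ]), 0.76)]
keeper_left_window [(array([373.4, 156.1]), 0.88)]
tote [(array([329.8, 123.7]), 0.81), (array([278.7,  58.5]), 0.58)]
thermo_a_tip [(array([279.4,  59. ]), 0.89)]
[[408.0, 223.0], [243.0, 223.0], [223.0, 40.0], [468.0, 40.0], [376.0, 154.0], [288.0, 154.0], [365.0, 190.0]]
```

View pics/w3.png

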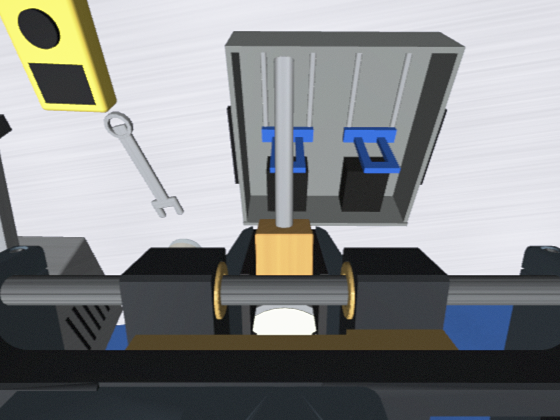

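```bash
cat > tote.py <<'E'
from h import *
w=cam("wrist");t=cam("top")
K=lambda y:[[7,y+18,83],[7,y-18,83]]
P=[[103,103,62],[103,-103,62],[-103,-103,60],[-103,103,60]]
uw=np.array([[405,224],[244,224],[226,46],[464,46]]); ut=np.array([[125,153],[211,168],[196,250],[108,235]])
def f(v): return np.r_[(proj(w,pose2(v,P))-uw).ravel(),.7*(proj(t,pose2(v,P))-ut).ravel()]
r=least_squares(f,[566,242,-.15]);v=r.x;print("tote",v,np.degrees(v[2]),r.fun.round(1))
print("window,pad,keeper top bar L dial-side edge, R window",proj(w,pose2(v,[[10,48,53],[68,48,40],[10,66,83],[10,30,83],[10,-30,83],[10,-66,83]])).round(1).tolist())
E
python3 tote.py
python3 - <<'E'
import cv2
a=cv2.imread('pics/w3.png')[20:240,210:480]; cv2.imwrite('pics/c3.png',cv2.resize(a,None,fx=2.7,fy=2.7,interpolation=cv2.INTER_CUBIC))
E
```

```text
tote [ 5.72357232e+02  2.41981506e+02 -1.56438006e-01] -8.963237526022658 [ 1.4  0.9 -1.   0.4 -2.  -0.5  0.8  0.1  0.4 -1.9 -0.9 -1.3 -2.3  0.4
 -0.4 -0.3]
window,pad,keeper top bar L dial-side edge, R window [[374.6, 156.8], [363.9, 192.0], [398.4, 172.0], [363.3, 171.9], [304.9, 171.7], [269.8, 171.6]]
```

View pics/c3.png

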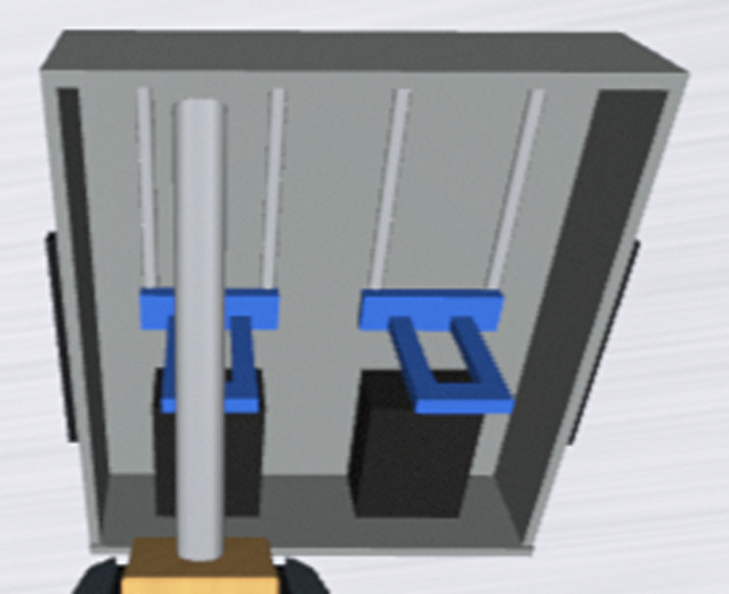

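```bash
cat > plan.py <<'E'
from h import *
TOTE=np.array([572.4,242.0,-.1564])
def tcp(S,th,lane,dx=0.,dz=0.,yaw=0.):
    """TCP pose for stem-axis shoulder point S=(x,z) in tote, tilt th deg, lane y; dx,dz grasp offsets"""
    R=Ro.from_euler("ZY",[TOTE[2]+yaw,-np.radians(th)])
    p=pose2(TOTE,[[S[0],lane,S[1]]])[0]
    return p+R.apply([22+dx,0,-8+dz]), R*Ro.from_euler("xyz",[180,0,180],degrees=True)
def show(name,a,b):
    d=(b[0]-a[0])/120; r=(b[1]*a[1].inv()).as_rotvec()/1.5
    print(name,"pos",b[0].round(1),"d",d.round(3),"rot",r.round(4),"n120",np.abs(d).max().round(2))
E
python3 - <<'E'
from plan import *
s=env.state(); print(s["ee_pos"],s["ee_rot"])
w=cam("wrist")
Rt=Ro.from_euler("xyz",s["ee_rot"],degrees=True); R=Rt*Ro.from_euler("xyz",[180,0,180],degrees=True).inv()
o=s["ee_pos"]-R.apply([-44,0,5])
print("pred shoulder bottom, top, tip",proj(w,o+R.apply([[-66,0,0],[-66,0,26],[-146,0,13]])).round(1).tolist(),"seen (284,219),(284,233.7),(284,57)")
cur=(s["ee_pos"],Rt)
L=48
W=[("W0",(100.3,88.4),18),("W1",(16,61),18),("W2",(-2,61),18),("W3",(-4,54),0),("W4",(2,53),0)]
for n,S,th in W:
    b=tcp(S,th,L); show(n,cur,b); cur=b
E
```

```text
[529.92390618 198.42839263 237.98554454] [-179.88230156   24.99296633  171.21385068]
pred shoulder bottom, top, tip [[285.7, 215.5], [286.0, 230.2], [286.1, 57.0]] seen (284,219),(284,233.7),(284,57)
W0 pos [702.1 270.1  87.6] d [ 1.434  0.598 -1.253] rot [ 0.0138  0.0802 -0.0015] n120 1.43
W1 pos [618.8 283.3  60.2] d [-0.694  0.109 -0.228] rot [0. 0. 0.] n120 0.69
W2 pos [601.  286.1  60.2] d [-0.148  0.023  0.   ] rot [0. 0. 0.] n120 0.15
W3 pos [597.7 286.6  46. ] d [-0.028  0.004 -0.118] rot [0.0326 0.2069 0.    ] n120 0.12
W4 pos [603.6 285.7  45. ] d [ 0.049 -0.008 -0.008] rot [0. 0. 0.] n120 0.05
```

Call:
{"method": "apply_moves", "body": {
  "delta_pos": [
    [1.0,0.606,-0.3],
    [1.0,0.606,-0.3],
    [1.0,0.606,-0.3],
    [1.0,0.606,-0.3],
    [1.0,0.606,-0.3],
    [1.0,0.606,-0.3]
  ],
  "rot": [
    [0.0138,0.0802,-0.0015],
    [0.0138,0.0802,-0.0015],
    [0.0138,0.0802,-0.0015],
    [0.0138,0.0802,-0.0015],
    [0.0138,0.0802,-0.0015],
    [0.0138,0.0802,-0.0015]
  ],
  "hand": [0.2,0.2,0.2,0.2,0.2,0.2],
  "newtons": 40
}}

```text
time_s: 8.42
ee_pos: [650.1, 271.8, 200.4]
ee_rot: [-179.9, 17.9, 171.1]
force: [-0.1, -0.7, -2.9]
gripper_width: 27.9
gripper_force: 40.0
```

Call:
{"method": "apply_moves", "body": {
  "delta_pos": [
    [0.434,0,0],
    [0.434,0,0],
    [0.434,0,-0.2],
    [0.434,0,-0.5],
    [0.434,0,-0.8],
    [0.434,0,-0.953],
    [0.434,0,-0.953],
    [0.434,0,-0.953],
    [0.434,0,-0.953]
  ],
  "rot": [
    [0,0,0],
    [0,0,0],
    [0,0,0],
    [0,0,0],
    [0,0,0],
    [0,0,0],
    [0,0,0],
    [0,0,0],
    [0,0,0]
  ],
  "hand": [0.2,0.2,0.2,0.2,0.2,0.2,0.2,0.2,0.2]
}}

```text
time_s: 9.17
ee_pos: [703.1, 272.3, 90.6]
ee_rot: [179.9, 18.2, 171.1]
force: [0.3, 0.0, -0.6]
gripper_width: 27.3
gripper_force: 40.0
```

Run:
```python
from plan import *
s=env.state(); print(s["ee_pos"],s["ee_rot"],s["force"],s["qpos"].round())
w=cam("wrist"); sd=cam("side"); 
im=np.hstack([w["pixels"][30:330,150:450],sd["pixels"][230:410,130:330].repeat(2,0).repeat(2,1)[:300]])
save({"pixels":im},"w4")
Rt=Ro.from_euler("xyz",s["ee_rot"],degrees=True); R=Rt*Ro.from_euler("xyz",[180,0,180],degrees=True).inv()
o=s["ee_pos"]-R.apply([-44,0,5]); print("tip",proj(w,o+R.apply([[-146,0,13]]))-[150,30],(proj(sd,o+R.apply([[-146,0,13]]))-[130,230])*2+[300,0])
a=pose2(TOTE,[[10,48+18,83],[10,48-18,83]])
print("bar",proj(w,a)-[150,30],(proj(sd,a)-[130,230])*2+[300,0])
```

```text
[703.10283723 272.30396292  90.63363491] [179.85460119  18.22506182 171.06705404] [ 0.2879913   0.01422912 -0.62664931] [ 25.  32.  88. -14.  45. -48.]
tip [[136.1203175   26.93451723]] [[463.56507791 210.40353781]]
bar [[176.66383613  -8.33551235]
 [ 85.29380054  -8.43896525]] [[462.65505368 223.61730675]
 [489.24331384 193.07834281]]
```

View pics/w4.png

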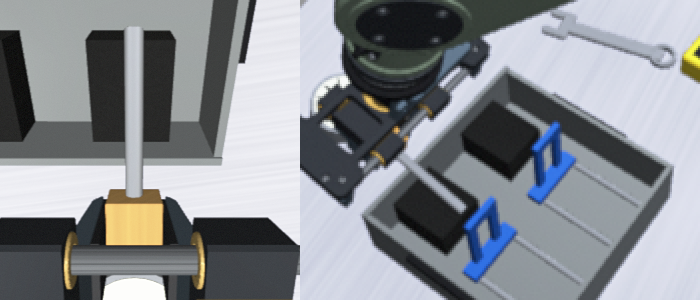

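Call:
{"method": "apply_moves", "body": {
  "delta_pos": [
    [0,0,0],
    [-0.1,0.015,-0.033],
    [-0.21,0.032,-0.069],
    [-0.33,0.05,-0.108],
    [-0.45,0.068,-0.148],
    [-0.57,0.086,-0.187],
    [-0.65,0.098,-0.214],
    [-0.694,0.105,-0.228],
    [-0.694,0.105,-0.228],
    [-0.694,0.105,-0.228]
  ],
  "rot": [
    [0,0,0],
    [0,0,0],
    [0,0,0],
    [0,0,0],
    [0,0,0],
    [0,0,0],
    [0,0,0],
    [0,0,0],
    [0,0,0],
    [0,0,0]
  ],
  "hand": [0.2,0.2,0.2,0.2,0.2,0.2,0.2,0.2,0.2,0.2]
}}

```text
time_s: 10.1
ee_pos: [619.4, 284.9, 61.1]
ee_rot: [179.9, 18.1, 171.1]
force: [0.5, 0.5, -1.9]
gripper_width: 27.9
gripper_force: 40.0
```

Run:
```python
from plan import *
s=env.state(); print(s["ee_pos"],s["ee_rot"],s["force"],s["torque"])
w=cam("wrist"); sd=cam("side"); 
im=np.hstack([w["pixels"][0:330,130:450],cv2.resize(sd["pixels"][230:340,130:290],None,fx=3,fy=3,interpolation=cv2.INTER_CUBIC)])
save({"pixels":im},"w5")
```

```text
[619.42780555 284.89540925  61.06746816] [179.9342656   18.0898948  171.10876581] [ 0.48122331  0.52273642 -1.9060349 ] [ 0.1009169   0.16886215 -0.00489682]
```

View pics/w5.png

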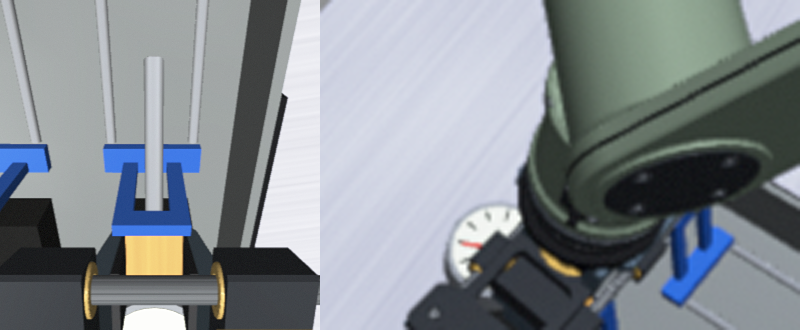

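Call:
{"method": "apply_moves", "body": {
  "delta_pos": [
    [-0.03,0.005,0],
    [-0.06,0.01,0],
    [-0.09,0.014,0],
    [-0.12,0.019,0],
    [-0.15,0.023,0],
    [-0.15,0.023,0],
    [-0.15,0.023,0]
  ],
  "rot": [
    [0,0,0],
    [0,0,0],
    [0,0,0],
    [0,0,0],
    [0,0,0],
    [0,0,0],
    [0,0,0]
  ],
  "hand": [0.2,0.2,0.2,0.2,0.2,0.2,0.2]
}}

```text
time_s: 10.78
ee_pos: [602.0, 287.5, 60.9]
ee_rot: [179.9, 18.2, 171.1]
force: [6.7, -1.4, -4.6]
gripper_width: 28.1
gripper_force: 40.0
```

Call:
{"method": "apply_moves", "body": {
  "delta_pos": [
    [-0.006,0,-0.018],
    [-0.012,0.001,-0.036],
    [-0.018,0.002,-0.054],
    [-0.024,0.003,-0.072],
    [-0.028,0.004,-0.09],
    [-0.028,0.004,-0.105],
    [-0.028,0.004,-0.105],
    [-0.028,0.004,-0.105],
    [-0.028,0.004,-0.105]
  ],
  "rot": [
    [0.0054,0.0345,0],
    [0.0109,0.069,0],
    [0.0163,0.1035,0],
    [0.0217,0.138,0],
    [0.0272,0.1724,0],
    [0.0326,0.2069,0],
    [0.0326,0.2069,0],
    [0.0326,0.2069,0],
    [0.0326,0.2069,0]
  ],
  "hand": [0.2,0.2,0.2,0.2,0.2,0.2,0.2,0.2,0.2]
}}

```text
time_s: 11.53
ee_pos: [600.4, 288.1, 48.8]
ee_rot: [179.8, 0.4, 171.1]
force: [5.5, 0.1, -0.9]
gripper_width: 27.5
gripper_force: 40.0
```

Call:
{"method": "apply_moves", "body": {
  "delta_pos": [
    [0,0,-0.008],
    [0,0,-0.016],
    [0,0,-0.02],
    [0,0,-0.02],
    [0,0,-0.02]
  ],
  "rot": [
    [0,0,0],
    [0,0,0],
    [0,0,0],
    [0,0,0],
    [0,0,0]
  ],
  "hand": [0.2,0.2,0.2,0.2,0.2]
}}

```text
time_s: 11.95
ee_pos: [600.1, 288.3, 46.7]
ee_rot: [179.8, 0.4, 171.1]
force: [5.1, 0.2, 0.2]
gripper_width: 27.5
gripper_force: 40.0
```

Call:
{"method": "apply_moves", "body": {
  "delta_pos": [
    [0,0,-0.006],
    [0,0,-0.012],
    [0,0,-0.012],
    [0,0,-0.012]
  ],
  "rot": [
    [0,0,0],
    [0,0,0],
    [0,0,0],
    [0,0,0]
  ],
  "hand": [0.2,0.2,0.2,0.2]
}}

```text
time_s: 12.28
ee_pos: [600.1, 288.3, 45.3]
ee_rot: [179.8, 0.4, 171.1]
force: [6.1, -0.6, 0.1]
gripper_width: 28.0
gripper_force: 40.0
```

Call:
{"method": "apply_moves", "body": {
  "delta_pos": [
    [0,0,-0.006],
    [0,0,-0.012],
    [0,0,-0.012],
    [0,0,-0.012]
  ],
  "rot": [
    [0,0,0],
    [0,0,0],
    [0,0,0],
    [0,0,0]
  ],
  "hand": [0.2,0.2,0.2,0.2]
}}

```text
time_s: 12.62
ee_pos: [600.1, 288.3, 43.8]
ee_rot: [179.8, 0.4, 171.1]
force: [6.1, -0.4, 0.6]
gripper_width: 27.7
gripper_force: 40.0
```

Call:
{"method": "apply_moves", "body": {
  "delta_pos": [
    [0,0,-0.006],
    [0,0,-0.012],
    [0,0,-0.012],
    [0,0,-0.012]
  ],
  "rot": [
    [0,0,0],
    [0,0,0],
    [0,0,0],
    [0,0,0]
  ],
  "hand": [0.2,0.2,0.2,0.2]
}}

```text
time_s: 12.95
ee_pos: [600.2, 288.3, 42.4]
ee_rot: [179.8, 0.4, 171.1]
force: [5.2, -1.0, -0.3]
gripper_width: 27.5
gripper_force: 40.0
```

Call:
{"method": "apply_moves", "body": {
  "delta_pos": [
    [0,0,-0.005],
    [0,0,-0.01],
    [0,0,-0.01],
    [0,0,-0.01]
  ],
  "rot": [
    [0,0,0],
    [0,0,0],
    [0,0,0],
    [0,0,0]
  ],
  "hand": [0.2,0.2,0.2,0.2]
}}

```text
time_s: 13.28
ee_pos: [600.2, 288.3, 41.5]
ee_rot: [179.8, 0.4, 171.1]
force: [5.2, -0.6, 2.5]
gripper_width: 28.1
gripper_force: 40.0
```

Run:
```python
from plan import *
s=env.state(); print(s["ee_pos"],s["ee_rot"],s["force"],s["torque"])
w=cam("wrist"); t=cam("top")
im=np.hstack([w["pixels"][0:400,100:460],cv2.resize(t["pixels"][140:260,100:220],None,fx=3.333,fy=3.333,interpolation=cv2.INTER_CUBIC)])
save({"pixels":im},"w6")
R=Ro.from_euler("xyz",s["ee_rot"],degrees=True)*Ro.from_euler("xyz",[180,0,180],degrees=True).inv()
for h in(5,3,0):
    o=s["ee_pos"]-R.apply([-44,0,h]); print(h,(proj(w,o+R.apply([[-66,14,0],[-66,0,26],[-146,0,13]]))-[100,0]).round(1).tolist())
print("keeper base etc", (proj(w,pose2(TOTE,[[2,48,83],[-8,48,83],[2,66,83],[2,30,83]]))-[100,0]).round(1).tolist())
```

```text
[600.23357923 288.31744965  41.50108525] [179.80671429   0.40070304 171.10457176] [ 5.23956775 -0.62052796  2.50431352] [-0.10345126 -1.11166898 -0.08622847]
5 [[210.4, 215.1], [186.0, 229.7], [186.1, 56.7]]
3 [[210.7, 216.0], [186.0, 231.0], [186.1, 55.9]]
0 [[211.2, 217.6], [186.1, 233.1], [186.2, 54.5]]
keeper base etc [[181.8, 253.9], [181.8, 231.9], [223.7, 253.9], [139.9, 253.9]]
```

View pics/w6.png

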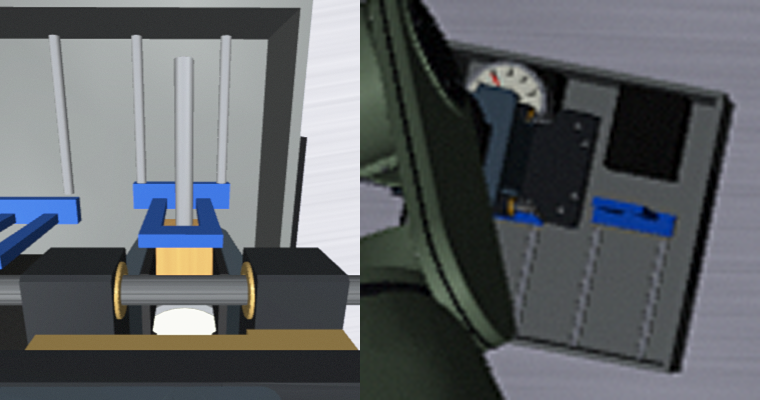

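Call:
{"method": "apply_moves", "body": {
  "delta_pos": [
    [0.007,-0.001,0.002],
    [0.014,-0.002,0.002],
    [0.021,-0.003,0.002],
    [0.021,-0.003,0.002],
    [0.021,-0.003,0.002]
  ],
  "rot": [
    [0,0,0],
    [0,0,0],
    [0,0,0],
    [0,0,0],
    [0,0,0]
  ],
  "hand": [0.2,0.2,0.2,0.2,0.2]
}}

```text
time_s: 13.8
ee_pos: [600.4, 288.2, 41.5]
ee_rot: [179.9, 0.1, 171.1]
force: [1.1, 0.9, 6.1]
gripper_width: 27.8
gripper_force: 40.0
```

Call:
{"method": "apply_moves", "body": {
  "delta_pos": [
    [0.005,-0.001,0],
    [0.01,-0.002,0],
    [0.01,-0.002,0],
    [0.01,-0.002,0]
  ],
  "rot": [
    [0,0,0],
    [0,0,0],
    [0,0,0],
    [0,0,0]
  ],
  "hand": [0.2,0.2,0.2,0.2]
}}

```text
time_s: 14.13
ee_pos: [601.2, 288.1, 41.5]
ee_rot: [179.9, 0.1, 171.1]
force: [0.6, 1.3, 6.7]
gripper_width: 27.8
gripper_force: 40.0
```

Call:
{"method": "apply_moves", "body": {
  "delta_pos": [
    [0.005,-0.001,0.006],
    [0.01,-0.002,0.006],
    [0.018,-0.003,0.006],
    [0.018,-0.003,0.006],
    [0.018,-0.003,0.006]
  ],
  "rot": [
    [0,0,0],
    [0,0,0],
    [0,0,0],
    [0,0,0],
    [0,0,0]
  ],
  "hand": [0.2,0.2,0.2,0.2,0.2]
}}

```text
time_s: 14.55
ee_pos: [602.2, 287.9, 41.6]
ee_rot: [179.9, -0.1, 171.1]
force: [-3.3, 3.8, 7.8]
gripper_width: 28.0
gripper_force: 40.0
```

Call:
{"method": "apply_moves", "body": {
  "delta_pos": [
    [0.004,0,0.006],
    [0.008,-0.001,0.01],
    [0.008,-0.001,0.01],
    [0.008,-0.001,0.01]
  ],
  "rot": [
    [0,0,0],
    [0,0,0],
    [0,0,0],
    [0,0,0]
  ],
  "hand": [0.2,0.2,0.2,0.2]
}}

```text
time_s: 14.88
ee_pos: [602.2, 287.8, 41.7]
ee_rot: [179.9, -0.2, 171.1]
force: [-4.2, 5.8, 4.5]
gripper_width: 28.3
gripper_force: 40.0
```

Call:
{"method": "apply_moves", "body": {
  "delta_pos": [
    [0,0,0],
    [0,0,0],
    [0,0,0],
    [0,0,0],
    [0,0,0]
  ],
  "rot": [
    [0,0,0],
    [0,0,0],
    [0,0,0],
    [0,0,0],
    [0,0,0]
  ],
  "hand": [0.48,0.48,0.48,0.48,0.48]
}}

```text
time_s: 15.3
ee_pos: [603.9, 286.2, 41.4]
ee_rot: [-180.0, -0.0, 171.1]
force: [1.0, -0.7, -0.1]
gripper_width: 43.6
gripper_force: 0.0
```

Call:
{"method": "apply_moves", "body": {
  "delta_pos": [
    [0,0,0.1],
    [0,0,0.3],
    [0,0,0.6],
    [0,0,0.9],
    [0,0,1.0],
    [0,0,1.0]
  ],
  "rot": [
    [0,0,0],
    [0,0,0],
    [0,0,0],
    [0,0,0],
    [0,0,0],
    [0,0,0]
  ],
  "hand": [0.48,0.48,0.48,0.48,0.48,0.48]
}}

```text
time_s: 15.8
ee_pos: [606.5, 287.6, 167.8]
ee_rot: [179.7, 0.5, 171.1]
force: [-0.9, 0.1, -0.5]
gripper_width: 43.7
gripper_force: 0.0
```

Run:
```python
from plan import *
s=env.state(); print(s["ee_pos"],s["ee_rot"],s["force"])
w=cam("wrist"); save(w,"w7")
a=pose2(TOTE,[[68,48,66],[2,62,66],[2,34,66],[-78,48,53],[2,66,83],[2,30,83]])
print("expect face, shoulder corners, tip, bar",proj(w,a).round(1).tolist())
for q in("thermo_a","thermo_a_tip","keeper_left_window"): print(q,marks(w,q))
```

```text
[606.51801531 287.58745599 167.8303844 ] [179.66411426   0.48217206 171.08597744] [-0.87590216  0.05878854 -0.54027277]
expect face, shoulder corners, tip, bar [[281.8, 251.8], [298.1, 180.0], [265.3, 180.0], [281.6, 81.5], [304.1, 183.8], [259.3, 183.8]]
thermo_a [(array([286.1, 240.6]), 0.57), (array([176.1, 186.3]), 0.43)]
thermo_a_tip [(array([279.9,  78.4]), 0.94)]
keeper_left_window [(array([281.4, 176.8]), 0.95)]
```

View pics/w7.png

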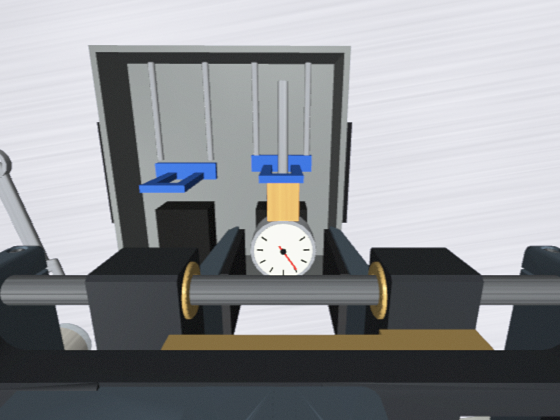

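Run:
```python
from plan import *
s=env.state(); c=(s["ee_pos"],Ro.from_euler("xyz",s["ee_rot"],degrees=True)); print(s["ee_pos"],s["ee_rot"])
Rt=Ro.from_euler("xyz",[-179.24,24.99,171.58],degrees=True); n=-Rt.apply([0,0,1]); g=np.array([569.4,-321.8,80.6])+2.5*n
show("standoff",c,(g+80*n,Rt)); show("grasp",(g+80*n,Rt),(g,Rt)); print(n)
```

```text
[603.11478015 286.12618018 160.24789482] [-1.79914574e+02 -1.62085813e-01  1.71092206e+02]
standoff pos [ 535.1 -315.6  155.4] d [-0.567 -5.015 -0.041] rot [-0.0517 -0.2882  0.0039] n120 5.01
grasp pos [ 568.4 -321.6   82.9] d [ 0.277 -0.05  -0.604] rot [0. 0. 0.] n120 0.6
[-0.41592749  0.07497583  0.9063018 ]
```

Call:
{"method": "apply_moves", "body": {
  "delta_pos": [
    [-0.0945,-0.836,0.3],
    [-0.0945,-0.836,0.3],
    [-0.0945,-0.836,0.3],
    [-0.0945,-0.836,0.3]
  ],
  "rot": [
    [0,0,0],
    [0,0,0],
    [0,0,0],
    [0,0,0]
  ],
  "hand": [0.48,0.48,0.7,0.7]
}}

```text
time_s: 16.33
ee_pos: [592.4, 182.1, 198.3]
ee_rot: [-179.9, -0.0, 170.9]
force: [-0.3, 0.5, 1.0]
gripper_width: 54.4
gripper_force: 0.0
```

Call:
{"method": "apply_moves", "body": {
  "delta_pos": [
    [-0.0945,-0.836,0],
    [-0.0945,-0.836,0],
    [-0.0945,-0.836,0],
    [-0.0945,-0.836,0]
  ],
  "rot": [
    [0,0,0],
    [0,0,0],
    [0,0,0],
    [0,0,0]
  ],
  "hand": [0.7,0.7,0.7,0.7]
}}

```text
time_s: 16.67
ee_pos: [580.2, 82.8, 196.2]
ee_rot: [-179.9, -0.2, 170.9]
force: [-0.0, 0.3, -0.2]
gripper_width: 64.1
gripper_force: 0.0
```

Call:
{"method": "apply_moves", "body": {
  "delta_pos": [
    [-0.0945,-0.836,0],
    [-0.0945,-0.836,0],
    [-0.0945,-0.836,0],
    [-0.0945,-0.836,0],
    [-0.0945,-0.836,0]
  ],
  "rot": [
    [-0.0517,-0.2882,0.0039],
    [-0.0517,-0.2882,0.0039],
    [-0.0517,-0.2882,0.0039],
    [-0.0517,-0.2882,0.0039],
    [-0.0517,-0.2882,0.0039]
  ],
  "hand": [0.7,0.7,0.7,0.7,0.7]
}}

```text
time_s: 17.08
ee_pos: [565.5, -13.9, 194.8]
ee_rot: [-179.4, 24.8, 171.5]
force: [-0.9, -0.7, -1.1]
gripper_width: 63.8
gripper_force: 0.0
```

Call:
{"method": "apply_moves", "body": {
  "delta_pos": [
    [-0.0945,-0.836,0],
    [-0.0945,-0.836,0],
    [-0.0945,-0.836,0],
    [-0.0945,-0.836,0]
  ],
  "rot": [
    [0,0,0],
    [0,0,0],
    [0,0,0],
    [0,0,0]
  ],
  "hand": [0.7,0.7,0.7,0.7]
}}

```text
time_s: 17.42
ee_pos: [560.1, -116.5, 197.7]
ee_rot: [-179.4, 25.1, 171.4]
force: [0.4, 0.4, 0.7]
gripper_width: 64.2
gripper_force: 0.0
```

Call:
{"method": "apply_moves", "body": {
  "delta_pos": [
    [-0.0945,-0.836,0],
    [-0.0945,-0.836,0],
    [-0.0945,-0.836,0],
    [-0.0945,-0.836,0]
  ],
  "rot": [
    [0,0,0],
    [0,0,0],
    [0,0,0],
    [0,0,0]
  ],
  "hand": [0.7,0.7,0.7,0.7]
}}

```text
time_s: 17.75
ee_pos: [549.1, -216.9, 197.7]
ee_rot: [-179.4, 25.1, 171.4]
force: [0.9, -0.5, 0.6]
gripper_width: 63.9
gripper_force: 0.0
```

Call:
{"method": "apply_moves", "body": {
  "delta_pos": [
    [-0.0945,-0.836,0],
    [-0.0945,-0.836,0],
    [-0.0945,-0.836,0],
    [-0.0945,-0.836,-0.34],
    [-0.0945,-0.836,-0.34],
    [-0.0945,-0.836,-0.34],
    [-0.0945,-0.836,-0.34],
    [-0.0945,-0.836,-0.34]
  ],
  "rot": [
    [0,0,0],
    [0,0,0],
    [0,0,0],
    [0,0,0],
    [0,0,0],
    [0,0,0],
    [0,0,0],
    [0,0,0]
  ],
  "hand": [0.7,0.7,0.7,0.7,0.7,0.7,0.7,0.7]
}}

```text
time_s: 18.42
ee_pos: [537.8, -314.6, 158.9]
ee_rot: [-179.3, 25.3, 171.7]
force: [0.1, 0.2, -0.2]
gripper_width: 63.8
gripper_force: 0.0
```

Run:
```python
from plan import *
w=cam("wrist");s=env.state(); print(s["ee_pos"],s["ee_rot"])
w=cam("wrist")
R=Ro.from_euler("ZY",[-.18+.033,-np.radians(25)]); R=Ro.from_euler("xyz",[-179.24,24.99,171.58],degrees=True)*Ro.from_euler("xyz",[180,0,180],degrees=True).inv()
o=np.array([610.9,-328,94.7]); n=R.apply([0,0,1])
for k in(0,3.): print("pred shoulder R/L, tip, neck mid-top",proj(w,o+k*n+R.apply([[-66,14,26],[-66,-14,26],[-146,0,13],[-44,0,13]])).round(1).tolist())
for q in("thermo_b_tip","thermo_b_grip"): print(q,marks(w,q))
# brass colour mask near the fingers
h=cv2.cvtColor(w["pixels"],cv2.COLOR_RGB2HSV); m=cv2.inRange(h,(10,100,120),(25,255,255)); m[262:]=0
k,l,st,c=cv2.connectedComponentsWithStats(m)
print([x.tolist() for x in st[1:] if x[4]>150])
p=h[:,:,1]<60; g=w["pixels"].astype(int).sum(2)
for r in(110,130,150,170,190): print(r,(g[r,220:340:4]).tolist())
```

```text
[ 537.66992473 -314.76839817  159.05975645] [-179.2726872    25.31964008  171.71134968]
pred shoulder R/L, tip, neck mid-top [[302.6, 188.2], [264.7, 188.1], [283.9, 74.1], [283.6, 212.0]]
pred shoulder R/L, tip, neck mid-top [[302.9, 189.0], [264.5, 188.9], [283.9, 73.5], [283.6, 213.1]]
thermo_b_tip [(array([285.8,  75.4]), 0.82)]
thermo_b_grip [(array([285. , 213.7]), 0.68)]
[[265, 190, 38, 49, 1787]]
110 [526, 525, 524, 525, 522, 523, 520, 519, 515, 519, 517, 512, 510, 507, 502, 514, 530, 420, 495, 498, 500, 494, 496, 497, 499, 501, 502, 503, 503, 504]
130 [533, 527, 523, 532, 529, 521, 522, 523, 518, 522, 520, 521, 519, 517, 515, 511, 525, 419, 510, 510, 513, 517, 515, 519, 518, 518, 519, 523, 517, 522]
150 [540, 534, 538, 541, 536, 535, 536, 530, 531, 533, 526, 524, 526, 525, 519, 503, 520, 415, 521, 520, 514, 516, 517, 515, 514, 517, 517, 518, 519, 518]
170 [533, 527, 527, 527, 529, 521, 523, 522, 513, 511, 508, 508, 502, 509, 504, 497, 513, 407, 500, 501, 501, 499, 498, 502, 495, 500, 497, 499, 497, 500]
190 [539, 544, 542, 539, 542, 539, 539, 542, 539, 538, 540, 530, 327, 320, 330, 347, 345, 338, 355, 378, 385, 525, 522, 521, 521, 519, 517, 521, 521, 514]
```

Call:
{"method": "apply_moves", "body": {
  "delta_pos": [
    [0.14,-0.025,-0.306],
    [0.208,-0.037,-0.459],
    [0.25,-0.045,-0.55],
    [0.277,-0.05,-0.604],
    [0.277,-0.05,-0.604],
    [0.277,-0.05,-0.604],
    [0.277,-0.05,-0.604],
    [0.277,-0.05,-0.604]
  ],
  "rot": [
    [0,0,0],
    [0,0,0],
    [0,0,0],
    [0,0,0],
    [0,0,0],
    [0,0,0],
    [0,0,0],
    [0,0,0]
  ],
  "hand": [0.7,0.7,0.7,0.7,0.7,0.7,0.7,0.7]
}}

```text
time_s: 19.28
ee_pos: [569.6, -321.7, 86.1]
ee_rot: [-179.3, 25.3, 171.6]
force: [-0.8, 0.0, 0.6]
gripper_width: 63.9
gripper_force: 0.0
```

Call:
{"method": "apply_moves", "body": {
  "delta_pos": [
    [0,0,0],
    [0,0,0],
    [0,0,0],
    [0,0,0],
    [0,0,0],
    [0,0,0],
    [0,0,0],
    [0,0,0]
  ],
  "rot": [
    [0,0,0],
    [0,0,0],
    [0,0,0],
    [0,0,0],
    [0,0,0],
    [0,0,0],
    [0,0,0],
    [0,0,0]
  ],
  "hand": [0.2,0.2,0.2,0.2,0.2,0.2,0.2,0.2],
  "newtons": 40
}}

```text
time_s: 19.95
ee_pos: [569.2, -321.1, 84.6]
ee_rot: [-179.4, 25.1, 171.6]
force: [-1.9, 0.5, 1.4]
gripper_width: 27.5
gripper_force: 40.0
```

Run:
```python
from plan import *
s=env.state(); c=(s["ee_pos"],Ro.from_euler("xyz",s["ee_rot"],degrees=True)); print(s["ee_pos"],s["ee_rot"],s["force"])
L=-48
for n,S,th in [("W0",(100.3,88.4),18),("W1",(16,61),18)]:
    b=tcp(S,th,L,dz=-2.); show(n,c,b); c=b
```

```text
[ 569.16517933 -321.06797498   84.55481404] [-179.376035     25.13327505  171.57831941] [-1.88283178  0.52758571  1.36119842]
W0 pos [687.7 175.2  85.7] d [0.988 4.136 0.009] rot [ 0.0192  0.081  -0.0036] n120 4.14
W1 pos [604.4 188.4  58.3] d [-0.694  0.109 -0.228] rot [0. 0. 0.] n120 0.69
```

Call:
{"method": "apply_moves", "body": {
  "delta_pos": [
    [-0.02,0,0.3],
    [-0.05,0,0.7],
    [-0.05,0,1.0],
    [-0.05,0,1.0],
    [-0.05,0,1.0]
  ],
  "rot": [
    [0,0,0],
    [0,0,0],
    [0,0,0],
    [0,0,0],
    [0,0,0]
  ],
  "hand": [0.2,0.2,0.2,0.2,0.2]
}}

```text
time_s: 20.37
ee_pos: [564.2, -322.1, 207.6]
ee_rot: [-179.2, 25.4, 171.7]
force: [-1.3, 0.4, -3.4]
gripper_width: 27.7
gripper_force: 40.0
```

Call:
{"method": "apply_moves", "body": {
  "delta_pos": [
    [0,0.83,0],
    [0,0.83,0],
    [0,0.83,0],
    [0,0.83,0]
  ],
  "rot": [
    [0,0,0],
    [0,0,0],
    [0,0,0],
    [0,0,0]
  ],
  "hand": [0.2,0.2,0.2,0.2]
}}

```text
time_s: 20.7
ee_pos: [560.8, -217.0, 200.9]
ee_rot: [-179.6, 24.7, 171.7]
force: [0.5, -0.2, -3.9]
gripper_width: 27.9
gripper_force: 40.0
```

Call:
{"method": "apply_moves", "body": {
  "delta_pos": [
    [0,0.83,0],
    [0,0.83,0],
    [0,0.83,0],
    [0,0.83,0]
  ],
  "rot": [
    [0,0,0],
    [0,0,0],
    [0,0,0],
    [0,0,0]
  ],
  "hand": [0.2,0.2,0.2,0.2]
}}

```text
time_s: 21.03
ee_pos: [561.6, -118.9, 201.9]
ee_rot: [-179.4, 24.8, 171.8]
force: [0.0, -0.2, -2.5]
gripper_width: 28.0
gripper_force: 40.0
```

Call:
{"method": "apply_moves", "body": {
  "delta_pos": [
    [0,0.83,0],
    [0,0.83,0],
    [0,0.83,0],
    [0,0.83,0]
  ],
  "rot": [
    [0,0,0],
    [0,0,0],
    [0,0,0],
    [0,0,0]
  ],
  "hand": [0.2,0.2,0.2,0.2]
}}

```text
time_s: 21.37
ee_pos: [562.8, -20.4, 202.8]
ee_rot: [-179.4, 25.0, 171.8]
force: [0.1, -0.9, -2.8]
gripper_width: 27.6
gripper_force: 40.0
```

Call:
{"method": "apply_moves", "body": {
  "delta_pos": [
    [0,0.83,0],
    [0,0.83,0],
    [0,0.83,0],
    [0,0.83,0]
  ],
  "rot": [
    [0.0192,0.081,-0.0036],
    [0.0192,0.081,-0.0036],
    [0.0192,0.081,-0.0036],
    [0.0192,0.081,-0.0036]
  ],
  "hand": [0.2,0.2,0.2,0.2]
}}

```text
time_s: 21.7
ee_pos: [564.0, 78.9, 203.2]
ee_rot: [-180.0, 17.9, 171.2]
force: [-0.8, -0.2, -2.4]
gripper_width: 27.6
gripper_force: 40.0
```

Call:
{"method": "apply_moves", "body": {
  "delta_pos": [
    [0.5,0.816,0],
    [0.5,0.816,0],
    [0.5,0.816,0],
    [0.5,0.816,0],
    [0.5,0.816,0],
    [0.5,0.816,0]
  ],
  "rot": [
    [0,0,0],
    [0,0,0],
    [0,0,0],
    [0,0,0],
    [0,0,0],
    [0,0,0]
  ],
  "hand": [0.2,0.2,0.2,0.2,0.2,0.2]
}}

```text
time_s: 22.2
ee_pos: [622.8, 172.9, 203.0]
ee_rot: [-179.8, 17.9, 171.0]
force: [1.0, 0.2, -2.4]
gripper_width: 27.7
gripper_force: 40.0
```

```bash
cat > held.py <<'E'
from plan import *
w=cam("wrist");s=env.state(); print(s["ee_pos"],s["ee_rot"],s["force"])
w=cam("wrist")
R=Ro.from_euler("xyz",s["ee_rot"],degrees=True)*Ro.from_euler("xyz",[180,0,180],degrees=True).inv()
o0=s["ee_pos"]-R.apply([-44,0,0])
for h in(1.5,5,7): print(h,"shoulder bot/top, tip",proj(w,o0+R.apply([[-66,-14,-h],[-66,14,-h],[-66,-14,26-h],[-66,14,26-h],[-146,0,13-h]])).round(1).tolist())
h=cv2.cvtColor(w["pixels"],cv2.COLOR_RGB2HSV); m=cv2.inRange(h,(8,90,60),(28,255,255)); m[270:]=0
k,l,st,c=cv2.connectedComponentsWithStats(m); print([x.tolist() for x in st[1:] if x[4]>150])
print("V col 268..300",[h[r,270,2] for r in range(205,245)])
print(marks(w,"thermo_b_tip"))
E
python3 held.py
python3 - <<'E'
from plan import *
w=cam("wrist"); a=pose2(TOTE,[[10,-30,83],[10,-66,83],[10,-48,53]]); print(proj(w,a).round(1).tolist(), marks(w,"keeper_right_window"))
h=cv2.cvtColor(w["pixels"],cv2.COLOR_RGB2HSV); m=cv2.inRange(h,(105,140,60),(125,255,255)); m[270:]=0
k,l,st,c=cv2.connectedComponentsWithStats(m); print([x.tolist() for x in st[1:] if x[4]>80])
E
```

```text
[622.7260168  172.73619556 203.48035471] [-179.87195154   17.893471    170.97184667] [ 0.84715148 -0.47791386 -2.8838391 ]
1.5 shoulder bot/top, tip [[260.6, 217.1], [311.0, 217.1], [256.7, 232.4], [315.4, 232.4], [286.2, 55.4]]
5 shoulder bot/top, tip [[261.0, 215.3], [310.5, 215.3], [257.3, 230.1], [314.7, 230.1], [286.1, 56.9]]
7 shoulder bot/top, tip [[261.2, 214.4], [310.2, 214.4], [257.6, 228.8], [314.3, 228.8], [286.1, 57.8]]
[[0, 0, 91, 43, 1085], [386, 90, 47, 44, 1551], [255, 215, 58, 55, 2920]]
V col 268..300 [np.uint8(228), np.uint8(227), np.uint8(227), np.uint8(229), np.uint8(227), np.uint8(228), np.uint8(228), np.uint8(230), np.uint8(232), np.uint8(196), np.uint8(115), np.uint8(102), np.uint8(106), np.uint8(111), np.uint8(110), np.uint8(107), np.uint8(107), np.uint8(109), np.uint8(111), np.uint8(111), np.uint8(112), np.uint8(106), np.uint8(108), np.uint8(144), np.uint8(225), np.uint8(228), np.uint8(228), np.uint8(227), np.uint8(227), np.uint8(227), np.uint8(227), np.uint8(226), np.uint8(227), np.uint8(227), np.uint8(226), np.uint8(227), np.uint8(226), np.uint8(228), np.uint8(227), np.uint8(227)]
[(array([285.3,  56.5]), 0.68)]
[[323.1, 106.1], [278.0, 106.2], [299.1, 96.8]] [(array([298.2,  94.4]), 0.98), (array([173.8, 240. ]), 0.37)]
[[366, 60, 82, 35, 1700], [267, 69, 7, 19, 130], [293, 69, 36, 36, 1059]]
```

Call:
{"method": "apply_moves", "body": {
  "delta_pos": [
    [0.3,0,0],
    [0.53,0,0],
    [0.53,0,-0.2],
    [0.53,0,-0.5],
    [0.53,0,-0.8],
    [0.53,0,-0.95],
    [0.53,0,-0.95],
    [0.53,0,-0.95],
    [0.53,0,-0.95],
    [0.53,0,-0.95]
  ],
  "rot": [
    [0,0,0],
    [0,0,0],
    [0,0,0],
    [0,0,0],
    [0,0,0],
    [0,0,0],
    [0,0,0],
    [0,0,0],
    [0,0,0],
    [0,0,0]
  ],
  "hand": [0.2,0.2,0.2,0.2,0.2,0.2,0.2,0.2,0.2,0.2]
}}

```text
time_s: 23.28
ee_pos: [688.7, 175.5, 93.7]
ee_rot: [179.9, 18.3, 171.0]
force: [0.3, 0.4, -2.0]
gripper_width: 27.5
gripper_force: 40.0
```

Run:
```python
from plan import *
for i in range(4): w=cam("wrist")
s=env.state(); c=(s["ee_pos"],Ro.from_euler("xyz",s["ee_rot"],degrees=True)); print(s["ee_pos"],s["ee_rot"],s["force"])
for n,S,th in [("W0",(100.3,88.4),18),("W1",(16,61),18),("W2",(-2,61),18),("W3",(-4,54.5),0)]:
    b=tcp(S,th,-48,dz=1.5); show(n,c,b); c=b
w=cam("wrist"); a=pose2(TOTE,[[50,-23,40],[50,-73,40]]); print("pad edges pred",proj(w,a).round(1).tolist())
g=w["pixels"].astype(int).sum(2); r=int(proj(w,a)[0,1]); print(r,g[r,200:370:3].tolist()); print(marks(w,"thermo_b_tip"))
```

```text
[687.56747096 175.23899626  92.20722607] [179.96335776  18.15369367 171.02820372] [-0.14260548  0.49235808 -3.57828872]
W0 pos [686.7 175.4  89. ] d [-0.008  0.001 -0.027] rot [-0.0001  0.0018 -0.    ] n120 0.03
W1 pos [603.4 188.5  61.6] d [-0.694  0.109 -0.228] rot [0. 0. 0.] n120 0.69
W2 pos [585.6 191.3  61.6] d [-0.148  0.023  0.   ] rot [0. 0. 0.] n120 0.15
W3 pos [582.7 191.8  48. ] d [-0.024  0.004 -0.113] rot [0.0326 0.2069 0.    ] n120 0.11
pad edges pred [[328.9, 97.5], [242.4, 97.5]]
97 [148, 154, 151, 143, 487, 482, 479, 486, 481, 485, 481, 480, 477, 479, 181, 119, 113, 105, 118, 111, 104, 113, 113, 107, 103, 424, 577, 577, 586, 597, 489, 155, 119, 122, 118, 117, 113, 116, 121, 124, 118, 115, 115, 469, 474, 466, 468, 469, 468, 467, 473, 468, 468, 469, 468, 466, 468]
[(array([285.5,  57. ]), 0.91), (array([285.6, 316.6]), 0.37)]
```

Call:
{"method": "apply_moves", "body": {
  "delta_pos": [
    [-0.008,0.004,-0.013],
    [-0.1,0.019,-0.044],
    [-0.21,0.036,-0.08],
    [-0.33,0.055,-0.12],
    [-0.45,0.073,-0.16],
    [-0.57,0.092,-0.198],
    [-0.65,0.106,-0.225],
    [-0.702,0.114,-0.241],
    [-0.702,0.114,-0.241],
    [-0.702,0.114,-0.241]
  ],
  "rot": [
    [0,0,0],
    [0,0,0],
    [0,0,0],
    [0,0,0],
    [0,0,0],
    [0,0,0],
    [0,0,0],
    [0,0,0],
    [0,0,0],
    [0,0,0]
  ],
  "hand": [0.2,0.2,0.2,0.2,0.2,0.2,0.2,0.2,0.2,0.2]
}}

```text
time_s: 24.42
ee_pos: [603.3, 189.0, 62.1]
ee_rot: [180.0, 18.1, 171.1]
force: [-0.2, 0.2, -2.2]
gripper_width: 27.9
gripper_force: 40.0
```

```bash
cat > chk.py <<'E'
from plan import *
w=cam("wrist");s=env.state(); print(s["ee_pos"],s["ee_rot"],s["force"])
h=cv2.cvtColor(w["pixels"],cv2.COLOR_RGB2HSV); m=cv2.inRange(h,(105,140,60),(125,255,255)); m[270:]=0
k,l,st,c=cv2.connectedComponentsWithStats(m); print("blue",[x.tolist() for x in st[1:] if x[4]>80])
print(marks(w,"thermo_b_tip")[:1],"bar rest pred",proj(w,pose2(TOTE,[[10,-30,83],[10,-66,83]])).round(1).tolist())
p=s["ee_pos"]; d=p[:2]-TOTE[:2]; a=TOTE[2]; print("tote xy of TCP",d@[np.cos(a),np.sin(a)],d@[-np.sin(a),np.cos(a)])
E
python3 chk.py
```

```text
[603.65147145 188.96605638  62.22376637] [179.98365944  18.09980622 171.03588996] [ 1.13561808 -0.05261739 -2.58352234]
blue [[387, 133, 155, 90, 6197], [236, 145, 97, 92, 5363]]
[(array([284.3,  54.2]), 0.9)] bar rest pred [[323.7, 237.6], [246.4, 237.6]]
tote xy of TCP 39.130764285543364 -47.518806068930274
```

Call:
{"method": "apply_moves", "body": {
  "delta_pos": [
    [-0.03,0.005,0],
    [-0.06,0.01,0],
    [-0.09,0.014,0],
    [-0.12,0.019,0],
    [-0.15,0.023,0],
    [-0.15,0.023,0],
    [-0.15,0.023,0]
  ],
  "rot": [
    [0,0,0],
    [0,0,0],
    [0,0,0],
    [0,0,0],
    [0,0,0],
    [0,0,0],
    [0,0,0]
  ],
  "hand": [0.2,0.2,0.2,0.2,0.2,0.2,0.2]
}}

```text
time_s: 25.1
ee_pos: [586.2, 191.8, 62.4]
ee_rot: [179.9, 18.2, 171.1]
force: [6.3, -0.9, -6.3]
gripper_width: 27.5
gripper_force: 40.0
```

```bash
python3 chk.py
```

```text
[586.3436861  191.79362868  62.43229844] [179.94283937  18.22240341 171.07114689] [ 7.00609889 -0.6606528  -4.70911869]
blue [[236, 148, 96, 93, 5168], [382, 159, 143, 93, 5734]]
[(array([285.8,  56.3]), 0.59)] bar rest pred [[321.1, 265.0], [248.5, 265.0]]
tote xy of TCP 21.593798708645956 -47.42166130589673
```

Call:
{"method": "apply_moves", "body": {
  "delta_pos": [
    [-0.004,0,-0.018],
    [-0.008,0.001,-0.036],
    [-0.012,0.002,-0.054],
    [-0.016,0.003,-0.072],
    [-0.02,0.004,-0.09],
    [-0.024,0.004,-0.1],
    [-0.024,0.004,-0.1],
    [-0.024,0.004,-0.1],
    [-0.024,0.004,-0.1]
  ],
  "rot": [
    [0.0054,0.0345,0],
    [0.0109,0.069,0],
    [0.0163,0.1035,0],
    [0.0217,0.138,0],
    [0.0272,0.1724,0],
    [0.0326,0.2069,0],
    [0.0326,0.2069,0],
    [0.0326,0.2069,0],
    [0.0326,0.2069,0]
  ],
  "hand": [0.2,0.2,0.2,0.2,0.2,0.2,0.2,0.2,0.2]
}}

```text
time_s: 25.95
ee_pos: [585.5, 192.4, 51.1]
ee_rot: [179.9, 0.5, 171.0]
force: [5.1, -0.9, -0.7]
gripper_width: 27.8
gripper_force: 40.0
```

```bash
python3 chk.py
```

```text
[585.33369306 192.46162222  51.07512166] [179.86294269   0.4730274  171.02480606] [ 5.64664186  0.36268901 -1.03968525]
blue [[237, 177, 92, 61, 3887], [381, 182, 153, 61, 4509]]
[(array([284.5,  56.3]), 0.72)] bar rest pred [[322.7, 261.0], [245.3, 261.1]]
tote xy of TCP 20.492084415607657 -46.91914071265434
```

Call:
{"method": "apply_moves", "body": {
  "delta_pos": [
    [0,0,-0.01],
    [0,0,-0.02],
    [0,0,-0.022],
    [0,0,-0.022],
    [0,0,-0.022]
  ],
  "rot": [
    [0,0,0],
    [0,0,0],
    [0,0,0],
    [0,0,0],
    [0,0,0]
  ],
  "hand": [0.2,0.2,0.2,0.2,0.2]
}}

```text
time_s: 26.47
ee_pos: [585.2, 192.5, 48.6]
ee_rot: [179.9, 0.5, 171.0]
force: [6.0, -0.6, -0.4]
gripper_width: 28.0
gripper_force: 40.0
```

Call:
{"method": "apply_moves", "body": {
  "delta_pos": [
    [0,0,-0.005],
    [0,0,-0.01],
    [0,0,-0.01],
    [0,0,-0.01]
  ],
  "rot": [
    [0,0,0],
    [0,0,0],
    [0,0,0],
    [0,0,0]
  ],
  "hand": [0.2,0.2,0.2,0.2]
}}

```text
time_s: 26.8
ee_pos: [585.2, 192.5, 47.4]
ee_rot: [179.9, 0.5, 171.0]
force: [4.8, -0.9, -0.5]
gripper_width: 27.5
gripper_force: 40.0
```

Call:
{"method": "apply_moves", "body": {
  "delta_pos": [
    [0,0,-0.005],
    [0,0,-0.008],
    [0,0,-0.008],
    [0,0,-0.008]
  ],
  "rot": [
    [0,0,0],
    [0,0,0],
    [0,0,0],
    [0,0,0]
  ],
  "hand": [0.2,0.2,0.2,0.2]
}}

```text
time_s: 27.13
ee_pos: [585.3, 192.5, 46.6]
ee_rot: [179.9, 0.5, 171.0]
force: [5.8, -0.7, -0.1]
gripper_width: 28.0
gripper_force: 40.0
```

Call:
{"method": "apply_moves", "body": {
  "delta_pos": [
    [0,0,-0.004],
    [0,0,-0.007],
    [0,0,-0.007],
    [0,0,-0.007]
  ],
  "rot": [
    [0,0,0],
    [0,0,0],
    [0,0,0],
    [0,0,0]
  ],
  "hand": [0.2,0.2,0.2,0.2]
}}

```text
time_s: 27.47
ee_pos: [585.3, 192.5, 45.7]
ee_rot: [179.9, 0.5, 171.0]
force: [6.1, 0.1, 0.2]
gripper_width: 28.0
gripper_force: 40.0
```

Call:
{"method": "apply_moves", "body": {
  "delta_pos": [
    [0,0,-0.004],
    [0,0,-0.007],
    [0,0,-0.007],
    [0,0,-0.007]
  ],
  "rot": [
    [0,0,0],
    [0,0,0],
    [0,0,0],
    [0,0,0]
  ],
  "hand": [0.2,0.2,0.2,0.2]
}}

```text
time_s: 27.8
ee_pos: [585.3, 192.5, 45.2]
ee_rot: [179.9, 0.5, 171.0]
force: [5.6, -0.1, 2.1]
gripper_width: 27.7
gripper_force: 40.0
```

```bash
python3 chk.py
```

```text
[585.32684535 192.46206368  45.20463633] [179.86511914   0.50659352 171.04946826] [ 5.44404661 -1.36164195  1.03730644]
blue [[236, 179, 95, 63, 4190], [383, 184, 161, 65, 4904]]
[(array([285.4,  55.8]), 0.91)] bar rest pred [[324.2, 266.9], [243.7, 267.0]]
tote xy of TCP 20.485251518984803 -46.9197712607781
```

Call:
{"method": "apply_moves", "body": {
  "delta_pos": [
    [0.008,-0.001,0.003],
    [0.016,-0.002,0.003],
    [0.022,-0.003,0.003],
    [0.022,-0.003,0.003],
    [0.022,-0.003,0.003]
  ],
  "rot": [
    [0,0,0],
    [0,0,0],
    [0,0,0],
    [0,0,0],
    [0,0,0]
  ],
  "hand": [0.2,0.2,0.2,0.2,0.2]
}}

```text
time_s: 28.32
ee_pos: [585.7, 192.4, 45.2]
ee_rot: [179.9, 0.2, 171.0]
force: [2.6, 1.7, 6.2]
gripper_width: 27.7
gripper_force: 40.0
```

Call:
{"method": "apply_moves", "body": {
  "delta_pos": [
    [0.007,-0.001,0.002],
    [0.014,-0.002,0.004],
    [0.014,-0.002,0.004],
    [0.014,-0.002,0.004]
  ],
  "rot": [
    [0,0,0],
    [0,0,0],
    [0,0,0],
    [0,0,0]
  ],
  "hand": [0.2,0.2,0.2,0.2]
}}

```text
time_s: 28.65
ee_pos: [586.7, 192.2, 45.2]
ee_rot: [179.9, 0.1, 171.0]
force: [0.1, 2.2, 6.5]
gripper_width: 27.8
gripper_force: 40.0
```

Call:
{"method": "apply_moves", "body": {
  "delta_pos": [
    [0.006,-0.001,0.005],
    [0.012,-0.002,0.008],
    [0.015,-0.002,0.008],
    [0.015,-0.002,0.008],
    [0.015,-0.002,0.008]
  ],
  "rot": [
    [0,0,0],
    [0,0,0],
    [0,0,0],
    [0,0,0],
    [0,0,0]
  ],
  "hand": [0.2,0.2,0.2,0.2,0.2]
}}

```text
time_s: 29.07
ee_pos: [588.4, 191.7, 45.3]
ee_rot: [180.0, 0.1, 171.0]
force: [2.9, 3.4, 2.2]
gripper_width: 28.1
gripper_force: 40.0
```

Call:
{"method": "apply_moves", "body": {
  "delta_pos": [
    [0.003,0,0.005],
    [0.007,-0.001,0.008],
    [0.007,-0.001,0.008],
    [0.007,-0.001,0.008]
  ],
  "rot": [
    [0,0,0],
    [0,0,0],
    [0,0,0],
    [0,0,0]
  ],
  "hand": [0.2,0.2,0.2,0.2]
}}

```text
time_s: 29.4
ee_pos: [588.4, 191.3, 45.4]
ee_rot: [-180.0, -0.0, 171.1]
force: [2.2, 4.1, -1.1]
gripper_width: 28.0
gripper_force: 40.0
```

Call:
{"method": "apply_moves", "body": {
  "delta_pos": [
    [0,0,0],
    [0,0,0],
    [0,0,0],
    [0,0,0],
    [0,0,0]
  ],
  "rot": [
    [0,0,0],
    [0,0,0],
    [0,0,0],
    [0,0,0],
    [0,0,0]
  ],
  "hand": [0.48,0.48,0.48,0.48,0.48]
}}

```text
time_s: 29.82
ee_pos: [588.1, 190.5, 45.7]
ee_rot: [-179.9, -0.1, 171.0]
force: [-0.2, 0.4, 0.2]
gripper_width: 43.9
gripper_force: 0.0
```

Call:
{"method": "apply_moves", "body": {
  "delta_pos": [
    [0,0,0.1],
    [0,0,0.3],
    [0,0,0.6],
    [0,0,0.9],
    [0,0,1.0],
    [0,0,1.0],
    [0,0,1.0],
    [0,0,1.0]
  ],
  "rot": [
    [0,0,0],
    [0,0,0],
    [0,0,0],
    [0,0,0],
    [0,0,0],
    [0,0,0],
    [0,0,0],
    [0,0,0]
  ],
  "hand": [0.48,0.48,0.48,0.48,0.48,0.48,0.48,0.48]
}}

```text
time_s: 30.48
ee_pos: [587.6, 190.6, 164.3]
ee_rot: [-179.9, -0.1, 171.0]
force: [-0.3, 0.6, -0.5]
gripper_width: 43.5
gripper_force: 0.0
```

Run:
```python
from plan import *
for i in range(4): w=cam("wrist")
s=env.state(); print(s["ee_pos"],s["ee_rot"],s["force"])
w=cam("wrist")
for y in(48,-48):
    print("expect face, shoulder corners, tip, bar dial edge",proj(w,pose2(TOTE,[[68,y,66],[2,y+14,66],[2,y-14,66],[-78,y,53],[2,y+18,83],[2,y-18,83]])).round(1).tolist())
for q in("thermo_b","thermo_b_tip","keeper_right_window"): print(q,marks(w,q))
h=cv2.cvtColor(w["pixels"],cv2.COLOR_RGB2HSV)
def comp(n,lo,hi,amin):
    m=cv2.inRange(h,lo,hi); m[275:]=0; k,l,st,c=cv2.connectedComponentsWithStats(m)
    print(n,[(st[i].tolist(),c[i].round(1).tolist()) for i in range(1,k) if st[i][4]>amin])
comp("blue",(105,140,60),(125,255,255),80); comp("brass",(8,90,60),(28,255,255),150); comp("white",(0,0,225),(180,25,255),200)
```

```text
[588.04281609 190.74505793 164.32261957] [-1.79893692e+02 -1.36823178e-01  1.71043821e+02] [-0.46325897  0.0041613   0.53037179]
expect face, shoulder corners, tip, bar dial edge [[392.3, 258.0], [415.6, 185.7], [382.5, 185.6], [402.5, 86.8], [429.0, 189.6], [383.7, 189.6]]
expect face, shoulder corners, tip, bar dial edge [[285.5, 257.9], [302.1, 185.6], [269.1, 185.6], [285.7, 86.8], [308.3, 189.6], [263.1, 189.6]]
thermo_b [(array([382. , 244.8]), 0.81), (array([283.7, 247.6]), 0.6)]
thermo_b_tip [(array([286.9,  85.8]), 0.91)]
keeper_right_window [(array([287.6, 180.8]), 0.93)]
blue [([255, 160, 60, 29, 1276], [284.8, 173.2]), ([351, 160, 79, 29, 1382], [386.9, 173.8])]
brass [([4, 0, 89, 144, 3119], [72.3, 76.3]), ([373, 185, 43, 43, 1505], [393.8, 207.0]), ([268, 189, 34, 38, 1264], [284.7, 207.6]), ([184, 262, 16, 13, 165], [191.8, 268.8]), ([369, 262, 16, 13, 167], [376.0, 268.8])]
white [([0, 0, 560, 275, 55492], [198.6, 106.8]), ([472, 41, 88, 67, 4233], [517.1, 74.6]), ([451, 95, 109, 180, 14476], [509.8, 185.1]), ([256, 230, 59, 45, 2010], [285.0, 253.4]), ([364, 230, 58, 34, 689], [393.0, 240.5])]
```

```bash
python3 -c "
from workcell import env
print(env.job_done())"
```

```text
the job is handed in; nothing more can be done
None
```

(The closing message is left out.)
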